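Pack and lock the wood-burning case

ROBOT

A 6-joint arm with a two-finger parallel gripper is mounted at the origin on the work surface. World frame = base frame: x ahead of the robot, y to its left, z up, the work surface at z = 0. Lengths are in m, angles in rad, forces in N, time in s.
With the tool pointing down it reaches from about 0.275 to 0.825 m from the base axis. Payload 4.9 kg.
Tool frame: the origin (TCP) lies midway between the tips of the shut fingers; the grasp point (between the pads) lies 19 mm behind it (bot.grip_depth is the distance from the TCP to the grasp point, in m); y points along the fingers, x is the direction in which the jaws open and shut, and the axes are right-handed (so a half turn about y gives the same grasp; the last joint's range is limited). The gripper opens to 85 mm and grips with 20 to 120 N. Pads are 22 mm wide; open, the fingers measure 114 mm over their backs; the gripper's body (76 mm by 85 mm) begins 54 mm behind the grasp point. The pads swing forward as they close: fully open they stand 13 mm farther back than shut.
Start: joints at [-1.317, 0.326, -0.193, 1.052, 0, 1.437], TCP at [0.208, -0.509, 0.231] pointing down, gripper open.
Joint ranges: [-2.65, 2.65], [-0.97, 1.79], [-1.3, 1.35], [-1.93, 2.1], [-1.47, 1.37], [-3.14, 3.14]. Speed limits (rad/s): [2.57, 2.57, 3.14, 3.14, 3.14, 3.14].

INTERFACE

Orientations are given as a unit quaternion [w, x, y, z].
In Python, from cell import bot gives the robot as it stands. Calls block until the motion is done:
- bot.move_pose(position, orientation): joint-space move of the TCP to a pose.
- bot.move_linear(position, speed=0.15, rotation=None, until_force=None): straight line of the TCP; rotation=None keeps the orientation; speed is the mean speed in m/s. With until_force (N) it stops when the force on the tool has changed by that much, and returns True; else False.
- bot.goto_joints(angles): joint-space move.
- bot.set_gripper(opening, grasp_force=None): opening from 0.0 (shut) to 1.0 (fully open); grasp_force is the grip in N (None keeps the last); returns when the fingers have stopped.
- bot.wait(seconds).
- bot.solve_ik(position, orientation): joint angles nearest the present ones, or None.
- bot.camera(name): name is "scene" or "side" or "wrist"; returns the picture (400x640x3 uint8, red, green, blue); there is no depth.
- bot.calibration(name): a dict with "mtx" (3x3 intrinsics, pixels), "extrinsics" (4x4, takes a point from world to camera coordinates); the wrist camera has in their place "hand_eye" (4x4, takes a point from camera to tool coordinates, whose origin is the TCP and whose axes are the tool frame's). Camera axes: x right, y down, z forward; pixel columns grow to the right and rows downward; lengths in m; the calibration is good to about 2 mm. A picture is of the moment at which its call begins: read the wrist's pose just before it. calibration takes no time and is no camera call.
A pose or a line that the arm cannot do raises bot.PlanningError and nothing moves.
- bot.close_job(): hands the job in, once; it reports no verdict.
Trained networks look in the newest picture that a camera, given by its name, has taken for a name from the list of things; names that differ only in an ending like _2 or _b are one class to them, and where a whole thing is asked for, a point or a joint stands for the part that bears it (a point fixed in the world has none). Each returns a list of dicts, best first, with "confidence" (0 to 1); they miss things now and then, are a little off and sometimes report something else, mostly with a low value. They report only what shows in the picture. A call takes as long as a camera call. They do not tell look-alikes from the thing itself.
- bot.search_frame(camera, thing): "bbox" ([left, top, width, height] in pixels, round what is visible of it).
Readings, each from a call of its own:
- bot.read_clock(): time.
- bot.read_joint_positions(): joint angles.
- bot.read_joint_vel(): joint speeds.
- bot.read_joint_efforts(): joint torques, N m.
- bot.read_position(): TCP position.
- bot.read_tool_rot(): TCP orientation.
- bot.read_ft_force(): force on the tool from outside, world axes, zero at the start.
- bot.read_moment(): the same for the moment, N m.
- bot.read_gripper_width(): opening from 0.0 (shut) to 1.0 (fully open).
Only numpy, scipy, OpenCV 4.12 (cv2) and the standard library are available. Lean on these libraries where they do the work, as an engineer would, in place of code of your own. Each camera call takes 0.05 s, during which the arm holds its last target. There are 200 camera calls.

TASK

Pack every burnt wooden blank lying on the table into the open plywood carrying case, shut the lid, and swing the hasp over flat onto the lid so that its window drops round the twist lock. Then take the flat screwdriver, put its blade in the lock's slot and turn the lock a quarter turn clockwise with the blade kept in the slot, so that the oblong head stands across the hasp; finally put the screwdriver back upright in its stand. Leave the power unit, the tip block and the mug where they are.

Things in the scene. Friction and masses are not known exactly. Their poses are not given: they have to be found in the camera images.
- case: Fixed plywood box, open on top: outside 160 (own x) x 220 (own y) x 60 mm high, walls and floor 10 mm thick, so inside 140 x 200 x 50 mm deep: the blanks fit flat in two columns, two high. Origin: centre of its underside; z up. The lid is hinged along its +x rim, the hasp along its -x wall. It stands roughly with its own x along world +y.
- lid (a joint): Lid angle, rad: 0 shut, grows as it opens, stop at 1.95; starts standing open at 1.5 to 1.85. A stiff hinge keeps it wherever it is left (about 0.35 N m of friction; pushing with 2 to 5 N near its free edge moves it). Plywood, 160 (from hinge to free edge) x 220 x 8 mm.
- lid_hinge (a point): Middle of the lid's hinge line: on the case's +x rim, 60 mm above the table. The hinge line runs along the case's y. Frame moves with the lid: -x points from the hinge to the free edge, z out of the lid's outer face (up when shut). The outer face is 8 mm out from this point.
- lid_edge (a point): Middle of the lid's free edge, on its outer face, 160 mm from the hinge line.
- hasp (a joint): Hasp angle, rad: 0 lying flat over the shut lid, grows as it swings up and off, about 3.1 lying out level away from the case, stop at 3.2; starts at 2.6 to 3.1. Stays where it is left (friction about 0.07 N m, less than 2 N at the tip).
- hasp_hinge (a point): Middle of the hasp's hinge pin, just outside the case's -x wall (84 mm from the case's centre), 70 mm above the table; the pin runs along the case's y.
- hasp_tip (a point): Middle of the free end of the hasp, a steel leaf 92 mm long from its pin, 50 mm wide, 5 mm thick, with a window 54 x 32 mm and a solid end 20 mm long. Pinched across its 50 mm width near the end, it can pivot between the finger pads while it swings.
- lock (a joint): Angle of the twist lock, rad: 0 in line with the hasp's window, grows clockwise as seen from above the shut lid, 1.57 straight across it; stop at 1.65. Starts within 0.12 of 0. Light friction (0.05 N m); stays where it is left.
- lock_slot (a point): Centre of the slot's floor in the twist lock's head, which stands on the lid's outer face 41 mm in from the free edge. Oblong steel head 44 x 24 mm; the slot runs along it, 30 mm long, 7 wide, 9 deep, closed at its ends. This point's x axis runs along the slot, z out of it (up when the lid is shut). Slot floor 80 mm above the table when the lid is shut.
- driver: Flat screwdriver hanging blade down in its stand. Origin: centre of the underside of its round guard (46 mm across, 5 mm thick); z up along the handle. Square black handle 30 x 30 mm, sides along own x and y, from 5 to 87 mm above the origin (grip at about 55). Below: a 9 mm round shaft, then a blade 16 mm wide (own x), 4 mm thick (own y), 14 mm tall. About 120 g.
- driver_tip (a point): Middle of the blade's lower edge, 65 mm below the driver's origin. Axes as the driver.
- stand: Fixed wooden stand 70 x 70 x 85 mm high with a square hole 26 x 26 mm in its 10 mm thick top; the driver hangs in it upright by its guard, turned any way. Origin: centre of its underside.
- stand_hole (a point): Centre of the hole at the top face of the stand, 85 mm above the table. The driver's origin is here when it is put back.
- blank1: Wooden blank with a burnt picture and bark at its two ends: 50 (own x) x 90 (own y) x 18 mm thick, about 55 g, lying flat on the table. Origin: centre of its underside. Two to four of the four blanks are present; None if absent.
- blank2: Wooden blank with a burnt picture and bark at its two ends: 50 (own x) x 90 (own y) x 18 mm thick, about 55 g, lying flat on the table. Origin: centre of its underside. Two to four of the four blanks are present; None if absent.
- blank3: Wooden blank with a burnt picture and bark at its two ends: 50 (own x) x 90 (own y) x 18 mm thick, about 55 g, lying flat on the table. Origin: centre of its underside. Two to four of the four blanks are present; None if absent.
- blank4: Wooden blank with a burnt picture and bark at its two ends: 50 (own x) x 90 (own y) x 18 mm thick, about 55 g, lying flat on the table. Origin: centre of its underside. Two to four of the four blanks are present; None if absent.
- power_unit: Bystander: dark metal burner power unit 100 x 140 x 85 mm at the far side of the table. Leave it alone.
- tip_block: Bystander: wooden block 60 x 110 x 28 mm with small metal tips standing in it (50 mm high in all). Leave it alone.
- brush_mug: Bystander: white mug, 80 mm across, 90 mm high. Leave it alone.
Not all that is in view belongs to the job. Of the things shaped like the driver, the black one is meant. Leave any purple look-alike of the blank4 alone.

How it is judged:
On the way, in this order (a step that is already met when the one before it is completed fails the run):
1. every blank present lies in the case (x of blank1 in the frame of case between -0.07 and 0.07 m and y of blank1 in the frame of case between -0.1 and 0.1 m and z of blank1 in the frame of case between 0 and 0.058 m and x of blank2 in the frame of case between -0.07 and 0.07 m and y of blank2 in the frame of case between -0.1 and 0.1 m and z of blank2 in the frame of case between 0 and 0.058 m and x of blank3 in the frame of case between -0.07 and 0.07 m and y of blank3 in the frame of case between -0.1 and 0.1 m and z of blank3 in the frame of case between 0 and 0.058 m and x of blank4 in the frame of case between -0.07 and 0.07 m and y of blank4 in the frame of case between -0.1 and 0.1 m and z of blank4 in the frame of case between 0 and 0.058 m), for 0.2 s.
2. the lid is shut over them (value of joint lid below 0.08 rad), for 0.2 s.
3. the hasp lies flat on the lid over the twist lock (value of joint lid below 0.08 rad and value of joint hasp below 0.15 rad), for 0.2 s.
4. the driver's blade is seated in the slot of the unturned lock (z of driver_tip in the frame of lock_slot below 0.005 m and horizontal distance between driver_tip and lock_slot below 0.009 m and angle between driver's own z axis and vertical below 0.2 rad and value of joint hasp below 0.15 rad and value of joint lock below 0.5 rad), for 0.1 s.
5. the lock is turned across the hasp with the blade seated (z of driver_tip in the frame of lock_slot below 0.005 m and horizontal distance between driver_tip and lock_slot below 0.009 m and angle between driver's own z axis and vertical below 0.2 rad and value of joint hasp below 0.15 rad and value of joint lock above 1.3 rad), for 0.1 s.
At the end, for the whole second after the job is handed in: Every blank present is inside the case; the lid is shut (within 0.08 rad), the hasp lies on it (within 0.15 rad), the lock stands across the hasp (turned past 1.3 rad), and the driver hangs still and upright in its stand, guard on the top face (within 12 mm sideways, 6 mm in height, 0.15 rad) (all of step 1 and all of step 3 and value of joint lock above 1.3 rad and horizontal distance between driver and stand_hole below 0.012 m and z of driver in the frame of stand_hole between -0.006 and 0.006 m and angle between driver's own z axis and vertical below 0.15 rad and linear speed of driver below 0.03 m/s); the robot touches nothing.
It fails at once if the power unit is pushed more than 30 mm or tipped (distance of power_unit from where it was at the start of the episode above 0.03 m or angle between power_unit's own z axis and vertical above 0.5 rad).
It fails at once if the tip block is pushed more than 30 mm or tipped (distance of tip_block from where it was at the start of the episode above 0.03 m or angle between tip_block's own z axis and vertical above 0.5 rad).
It fails at once if the mug is pushed more than 30 mm or tipped (distance of brush_mug from where it was at the start of the episode above 0.03 m or angle between brush_mug's own z axis and vertical above 0.5 rad).
It fails at once if the twist lock is turned otherwise than by the driver's blade in its slot (value of joint lock between 0.3 and 1.25 rad and velocity of joint lock above 0.15 rad/s and (z of driver_tip in the frame of lock_slot above 0.009 m or horizontal distance between driver_tip and lock_slot above 0.012 m)).
Of blank1, blank2, blank3, blank4 only 2 to 4 are there at a start; the rules pass over those that are not, and their reading is None.
At some moment in a run one of blank1, blank2, blank3, blank4 may be knocked a few centimetres aside while the robot is not near it.
It also fails if it takes over 210 s, if anything falls off the work surface, if the arm or the gripper's body presses on something with over 40 N, if the wrist force passes 120 N, or if a joint passes its speed limit or range.

## Working session

There is one attempt and no reset: what is moved stays moved. The work goes in short steps, each a Python script; the robot and the scene stay as the last script left them, time stands still between calls to the robot, and variables do not carry over. Pictures are saved under pics/ and viewed, about 12 in all and at most 16, crops included, and the job is handed in when it is done.

```bash
ls; mkdir -p pics; cat > h.py <<'E'
import numpy as np, cv2
from cell import bot
from scipy.spatial.transform import Rotation as R
def shot(cam,name=None):
    im=np.array(bot.camera(cam))
    if name: cv2.imwrite(f'pics/{name}.png',im[:,:,::-1])
    return im
def T(cam):
    c=bot.calibration(cam); K=np.array(c['mtx'])
    if 'extrinsics' in c: return K,np.array(c['extrinsics'])
    H=np.array(c['hand_eye']); q=bot.read_tool_rot(); W=np.eye(4)
    W[:3,:3]=R.from_quat(q,scalar_first=True).as_matrix(); W[:3,3]=bot.read_position()
    return K,np.linalg.inv(W@H)
def proj(M,p):
    K,E=M; p=np.atleast_2d(p); q=(E[:3,:3]@p.T).T+E[:3,3]; u=(K@q.T).T; return u[:,:2]/u[:,2:]
def ray(M,uv,z):
    K,E=M; d=E[:3,:3].T@np.linalg.inv(K)@np.array([uv[0],uv[1],1.]); o=-E[:3,:3].T@E[:3,3]
    return o+d*(z-o[2])/d[2]
def down(yaw):
    # tool z down, tool x (jaw direction) at angle yaw in world xy; returns quat wxyz
    x=np.array([np.cos(yaw),np.sin(yaw),0]); z=np.array([0,0,-1.]); y=np.cross(z,x)
    return R.from_matrix(np.c_[x,y,z]).as_quat(scalar_first=True)
E
python3 - <<'E'
from h import *
print(bot.read_clock(),bot.read_tool_rot())
for c in ['scene','side','wrist']:
    shot(c,c+'0'); M=T(c); E=M[1]; print(c,M[0].round(1).tolist(),(-E[:3,:3].T@E[:3,3]).round(3),E[2,:3].round(2))
    if c!='wrist':
        for t in ['case','lid','hasp','lock','driver','stand','blank1','blank2','blank3','blank4','power_unit','tip_block','brush_mug']:
            print(t,[(np.array(d['bbox']).round().tolist(),round(d['confidence'],2)) for d in bot.search_frame(c,t)])
a=cv2.imread('pics/scene0.png');b=cv2.imread('pics/side0.png')
E
```

```text
pics
0.0 [ 0.58737587 -0.58656451  0.39475009 -0.39383248]
scene [[444.9, 0.0, 332.9], [0.0, 444.9, 190.7], [0.0, 0.0, 1.0]] [1.002 0.596 1.085] [-0.34 -0.49 -0.8 ]
case [([329.0, 181.0, 112.0, 102.0], 0.73), ([438.0, 254.0, 32.0, 34.0], 0.34)]
lid [([371.0, 194.0, 72.0, 84.0], 0.8), ([336.0, 176.0, 30.0, 38.0], 0.57)]
hasp [([337.0, 179.0, 27.0, 33.0], 0.65)]
lock [([405.0, 224.0, 14.0, 19.0], 0.63)]
driver [([470.0, 232.0, 26.0, 42.0], 0.58)]
stand [([428.0, 268.0, 38.0, 39.0], 0.76)]
blank1 [([309.0, 120.0, 22.0, 29.0], 0.71), ([328.0, 107.0, 28.0, 13.0], 0.62), ([328.0, 145.0, 28.0, 23.0], 0.56)]
blank2 [([309.0, 120.0, 22.0, 29.0], 0.71), ([328.0, 107.0, 28.0, 13.0], 0.62), ([328.0, 145.0, 28.0, 23.0], 0.56)]
blank3 [([309.0, 120.0, 22.0, 29.0], 0.71), ([328.0, 107.0, 28.0, 13.0], 0.62), ([328.0, 145.0, 28.0, 23.0], 0.56)]
blank4 [([309.0, 120.0, 22.0, 29.0], 0.71), ([328.0, 107.0, 28.0, 13.0], 0.62), ([328.0, 145.0, 28.0, 23.0], 0.56)]
power_unit [([226.0, 186.0, 60.0, 65.0], 0.64)]
tip_block [([257.0, 100.0, 41.0, 28.0], 0.9)]
brush_mug [([278.0, 248.0, 35.0, 46.0], 0.71)]
sid
[... 479 characters left out ...]
0, 155.0, 31.0, 23.0], 0.71), ([354.0, 157.0, 27.0, 20.0], 0.67)]
blank2 [([350.0, 181.0, 20.0, 22.0], 0.88), ([386.0, 155.0, 31.0, 23.0], 0.71), ([354.0, 157.0, 27.0, 20.0], 0.67)]
blank3 [([350.0, 181.0, 20.0, 22.0], 0.88), ([386.0, 155.0, 31.0, 23.0], 0.71), ([354.0, 157.0, 27.0, 20.0], 0.67)]
blank4 [([350.0, 181.0, 20.0, 22.0], 0.88), ([386.0, 155.0, 31.0, 23.0], 0.71), ([354.0, 157.0, 27.0, 20.0], 0.67)]
power_unit [([240.0, 153.0, 38.0, 50.0], 0.75)]
tip_block [([347.0, 122.0, 25.0, 23.0], 0.64)]
brush_mug [([222.0, 197.0, 29.0, 39.0], 0.94), ([253.0, 197.0, 96.0, 93.0], 0.21)]
wrist [[341.5, 0.0, 322.6], [0.0, 341.5, 202.4], [0.0, 0.0, 1.0]] [ 0.27  -0.483  0.373] [-0.25 -0.1  -0.96]
```

```bash
python3 - <<'E'
import cv2,numpy as np
a=cv2.imread('pics/scene0.png')[80:320,210:510];b=cv2.imread('pics/side0.png')[110:350,210:440]
cv2.imwrite('pics/a.png',cv2.resize(a,None,fx=2.5,fy=2.5,interpolation=3))
cv2.imwrite('pics/b.png',cv2.resize(b,None,fx=2.5,fy=2.5,interpolation=3))
from h import *
for c,l in [('scene',[(320,134),(342,113),(342,156)]),('side',[(360,192),(401,166),(367,167)])]:
    M=T(c); print(c,[ray(M,p,.018).round(3)[:2].tolist() for p in l])
E
```

```text
scene [[0.453, -0.266], [0.336, -0.306], [0.449, -0.147]]
side [[0.446, -0.143], [0.34, -0.31], [0.455, -0.267]]
```

View pics/a.png

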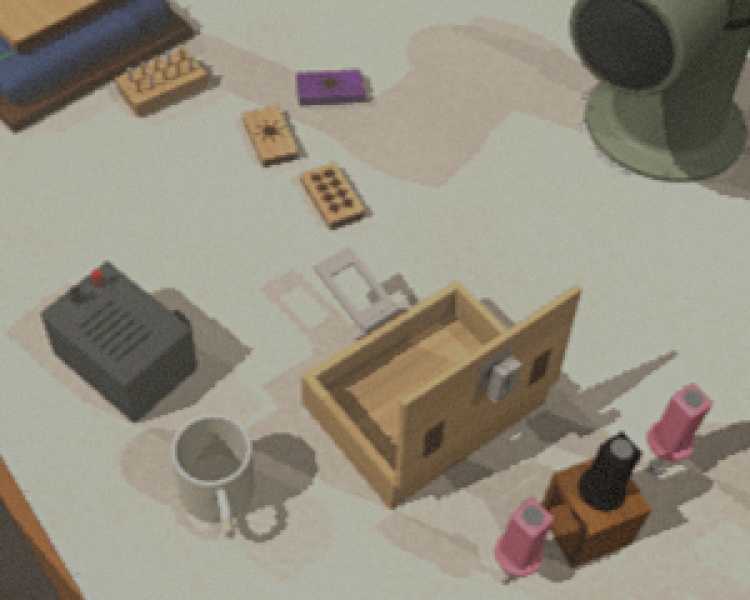

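View pics/b.png

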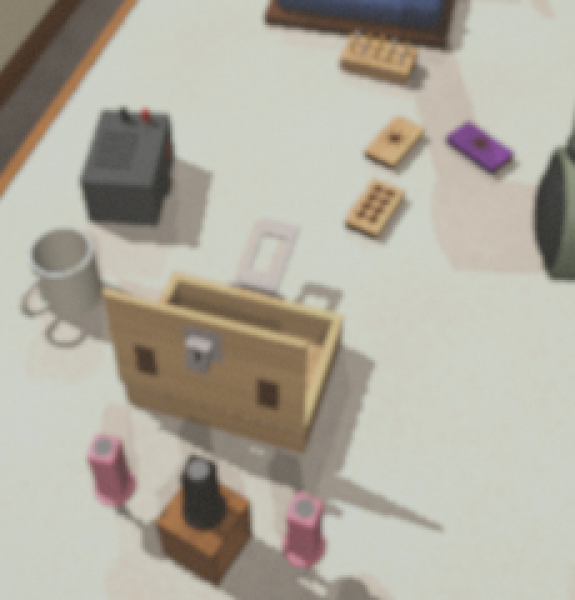

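Scene picture: two wooden blanks at about (320,134) and (342,156). The purple piece at (342,113) is the look-alike, so I leave it. The black driver is in the stand at about (455,262), and the two pink look-alikes stand at (482,250) and (420,295). Next I take close wrist views of each.

```bash
python3 - <<'E'
from h import *
Ms=T('scene')
for n,uv,z in [('rimL',(331.2,231.2),.06),('rimB',(393.2,194),.06),('stand',(449,272),.085),('hingeF',(367,276),.06),('mug',(295,255),.09),('unit',(256,200),.085)]: print(n,ray(Ms,uv,z).round(3))
for n,p,y in [('w1',(.42,-.2,.30),np.pi/2),('w2',(.5,.05,.38),np.pi/2),('w3',(.42,.2,.4),np.pi/2)]:
    try: bot.move_pose(p,down(y).tolist())
    except bot.PlanningError as e: print(n,e); continue
    M=T('wrist'); shot('wrist',n); np.savez(f'pics/{n}.npz',K=M[0],E=M[1]); print(n,bot.read_clock(),(-M[1][:3,:3].T@M[1][:3,3]).round(3),M[1].round(2)[:3,:3].tolist())
    for t in ['blank1','case','hasp','lock','driver','stand']:
        print(t,[(np.array(d['bbox']).round().tolist(),round(d['confidence'],2)) for d in bot.search_frame('wrist',t)])
cv2.imwrite('pics/c.png',np.vstack([cv2.imread(f'pics/w{i}.png') for i in (1,2)])[:,:])
E
```

```text
rimL [0.65  0.083 0.06 ]
rimB [0.434 0.082 0.06 ]
stand [0.486 0.357 0.085]
hingeF [0.65  0.242 0.06 ]
mug [0.774 0.103 0.09 ]
unit [ 0.771 -0.105  0.085]
w1 the arm cannot take that pose within its joint ranges
w2 the arm cannot take that pose within its joint ranges
w3 the arm cannot take that pose within its joint ranges[ WARN:0@0.373] global loadsave.cpp:275 findDecoder imread_('pics/w1.png'): can't open/read file: check file path/integrity
[ WARN:0@0.373] global loadsave.cpp:275 findDecoder imread_('pics/w2.png'): can't open/read file: check file path/integrity
Traceback (most recent call last):
cv2.error: OpenCV(4.12.0) :-1: error: (-5:Bad argument) in function 'imwrite'
> Overload resolution failed:
>  - img data type = object is not supported
>  - Expected Ptr<cv::UMat> for argument 'img'
```

```bash
python3 - <<'E'
from h import *
m=R.from_quat(bot.read_tool_rot(),scalar_first=True).as_matrix(); print(m.round(2))
for p in [(.42,-.2,.30),(.42,-.2,.05),(.5,.05,.38),(.54,.16,.2),(.54,.16,.05),(.486,.357,.15),(.75,.16,.1)]:
    print(p,[d for d in range(-180,180,15) if bot.solve_ik(p,down(np.radians(d)).tolist()) is not None])
E
```

```text
[[ 0.38  0.    0.93]
 [-0.93  0.    0.38]
 [-0.   -1.    0.  ]]
(0.42, -0.2, 0.3) [-15, 120, 135, 150]
(0.42, -0.2, 0.05) [-180, -45, -30, -15, 120, 135, 150, 165]
(0.5, 0.05, 0.38) [45, 150, 165]
(0.54, 0.16, 0.2) [-180, 30]
(0.54, 0.16, 0.05) [-180, -165, 15, 30]
(0.486, 0.357, 0.15) [-165, 45]
(0.75, 0.16, 0.1) [45, 60, 135, 150]
```

```bash
python3 - <<'E'
s=open('h.py').read()
i=s.index('    # tool z')
s=s[:i]+'''    # fingers = tool y, down; tool x (jaws) at angle yaw in world xy
    x=np.array([np.cos(yaw),np.sin(yaw),0]); y=np.array([0,0,-1.]); z=np.cross(x,y)
    return R.from_matrix(np.c_[x,y,z]).as_quat(scalar_first=True)
'''
open('h.py','w').write(s)
E
python3 - <<'E'
from h import *
for p in [(.42,-.2,.30),(.42,-.2,.05),(.5,.05,.38),(.54,.16,.2),(.54,.16,.05),(.486,.357,.15),(.75,.16,.1)]:
    print(p,[d for d in range(-180,180,15) if bot.solve_ik(p,down(np.radians(d)).tolist()) is not None])
for n,p,y in [('w1',(.42,-.2,.30),-np.pi/2),('w2',(.45,.05,.38),-np.pi/2),('w3',(.42,.2,.4),-np.pi/2)]:
    try: bot.move_pose(p,down(y).tolist())
    except bot.PlanningError as e: print(n,e); continue
    M=T('wrist'); shot('wrist',n); np.savez(f'pics/{n}.npz',K=M[0],E=M[1]); print(n,bot.read_clock(),(-M[1][:3,:3].T@M[1][:3,3]).round(3),M[1].round(2)[:3,:3].tolist())
    for t in ['blank1','case','hasp','lock','driver','stand']:
        print(t,[(np.array(d['bbox']).round().tolist(),round(d['confidence'],2)) for d in bot.search_frame('wrist',t)])
cv2.imwrite('pics/c.png',cv2.resize(np.vstack([cv2.imread(f'pics/w{i}.png') for i in (1,2)]),None,fx=.75,fy=.75,interpolation=cv2.INTER_AREA))
E
```

```text
(0.42, -0.2, 0.3) [-180, -165, -150, -135, -120, -105, -90, -75, -60, -45, -30, -15, 0, 15, 30, 45, 60, 75, 90, 105, 120, 135, 150, 165]
(0.42, -0.2, 0.05) [-180, -165, -150, -135, -120, -105, -90, -75, -60, -45, -30, -15, 0, 15, 30, 45, 60, 75, 90, 105, 120, 135, 150, 165]
(0.5, 0.05, 0.38) [-180, -165, -150, -135, -120, -105, -90, -75, -60, -45, -30, -15, 0, 15, 30, 45, 60, 75, 90, 105, 120, 135, 150, 165]
(0.54, 0.16, 0.2) [-180, -165, -150, -135, -120, -105, -90, -75, -60, -45, -30, -15, 0, 15, 30, 45, 60, 75, 90, 105, 120, 135, 150, 165]
(0.54, 0.16, 0.05) [-180, -165, -150, -135, -120, -105, -90, -75, -60, -45, -30, -15, 0, 15, 30, 45, 60, 75, 90, 105, 120, 135, 150, 165]
(0.486, 0.357, 0.15) [-180, -165, -150, -135, -120, -105, -90, -75, -60, -45, -30, -15, 0, 15, 30, 45, 60, 75, 90, 105, 120, 135, 150, 165]
(0.75, 0.16, 0.1) [-180, -165, -150, -135, -120, -105, -90, -75, -60, -45, -30, -15, 0, 15, 30, 45, 60, 75, 90, 105, 120, 135, 150, 165]
w1 2.9167 [ 0.487 -0.2    0.442] [[-0.0, -1.0, 0.0], [-0.96, 0.0, 0.27], [-0.27, -0.0, -0.96]]
blank1 [([365.0, 186.0, 72.0, 73.0], 0.91
[... 519 characters left out ...]
[([0.0, 10.0, 97.0, 54.0], 0.84), ([0.0, 111.0, 88.0, 39.0], 0.66), ([84.0, 1.0, 292.0, 212.0], 0.66), ([417.0, 130.0, 74.0, 48.0], 0.61), ([87.0, 0.0, 99.0, 212.0], 0.48)]
stand [([38.0, 96.0, 79.0, 65.0], 0.66)]
w3 9.5333 [0.487 0.2   0.542] [[-0.0, -1.0, 0.0], [-0.96, 0.0, 0.27], [-0.27, -0.0, -0.96]]
blank1 [([512.0, 110.0, 74.0, 46.0], 0.9), ([601.0, 168.0, 39.0, 67.0], 0.83), ([595.0, 104.0, 45.0, 48.0], 0.77), ([259.0, 0.0, 239.0, 177.0], 0.38)]
case []
hasp [([426.0, 41.0, 73.0, 45.0], 0.8)]
lock [([261.0, 42.0, 12.0, 28.0], 0.81)]
driver [([148.0, 0.0, 66.0, 41.0], 0.84), ([146.0, 87.0, 68.0, 37.0], 0.61), ([176.0, 167.0, 50.0, 42.0], 0.57)]
stand [([161.0, 75.0, 80.0, 64.0], 0.92)]
```

View pics/c.png

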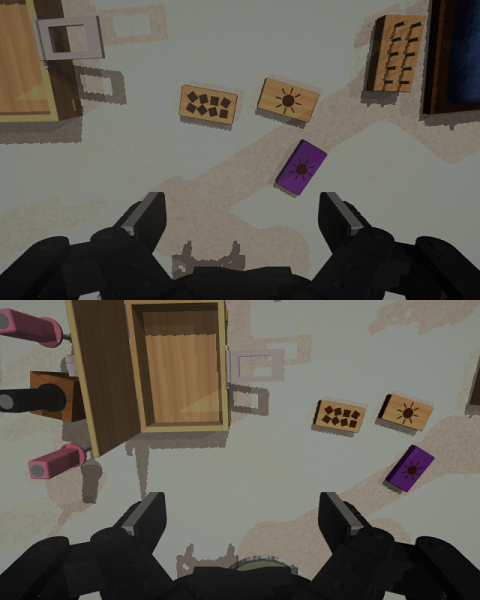

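w1 shows two wooden blanks in real pixels, dots at about (280,139) and sun at about (383,134). The purple piece is at (401,222). The case is at upper left. Next I segment the blanks and measure them.

```bash
cat >> h.py <<'E'
def load(n): f=np.load(f'pics/{n}.npz'); return (f['K'],f['E'])
def rect(im,M,box,z=.018,pad=6):
    """pose of a flat wooden rectangle in bbox: centre xy, long-axis angle, sizes"""
    x,y,w,h=[int(v) for v in box]; x0,y0=max(x-pad,0),max(y-pad,0)
    c=im[y0:y+h+pad,x0:x+w+pad]; hsv=cv2.cvtColor(c,cv2.COLOR_RGB2HSV)
    m=((hsv[:,:,1]>95)&(hsv[:,:,2]>105)&(hsv[:,:,0]<30)).astype(np.uint8)
    k=cv2.morphologyEx(m,cv2.MORPH_CLOSE,np.ones((9,9)))
    cs,_=cv2.findContours(k,cv2.RETR_EXTERNAL,cv2.CHAIN_APPROX_NONE); q=max(cs,key=cv2.contourArea)[:,0]
    P=np.array([ray(M,p+[x0,y0],z)[:2] for p in q])
    (cx,cy),(a,b),_=r=cv2.minAreaRect((P*1000).astype(np.float32)); B=cv2.boxPoints(r)
    e=[B[1]-B[0],B[2]-B[1]]; l=max(e,key=np.linalg.norm)
    return np.array([cx,cy])/1000,np.arctan2(l[1],l[0]),(a,b)
E
python3 - <<'E'
from h import *
for n,bs in [('w1',[(241,111,79,57),(342,102,82,64)]),('w2',[(417,132,73,46),(503,125,80,53)])]:
    im=cv2.imread(f'pics/{n}.png')[:,:,::-1].copy()
    for b in bs:
        c,a,s=rect(im,load(n),b); print(n,c.round(4),np.degrees(a).round(1),np.round(s,1))
E
```

```text
w1 [ 0.4496 -0.1417] 79.8 [93.3 48.6]
w1 [ 0.4565 -0.275 ] 73.5 [88.3 48.5]
w2 [ 0.4492 -0.143 ] 79.7 [88.9 48.9]
w2 [ 0.4564 -0.2741] 73.5 [88.6 48.6]
```

```bash
python3 - <<'E'
import cv2,numpy as np
a=cv2.imread('pics/w3.png')[0:180,120:520]
b=cv2.imread('pics/w2.png')[0:220,60:400]
cv2.imwrite('pics/d.png',cv2.resize(b,None,fx=2.3,fy=2.3,interpolation=3))
E
```

```text
(no output)
```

View pics/d.png

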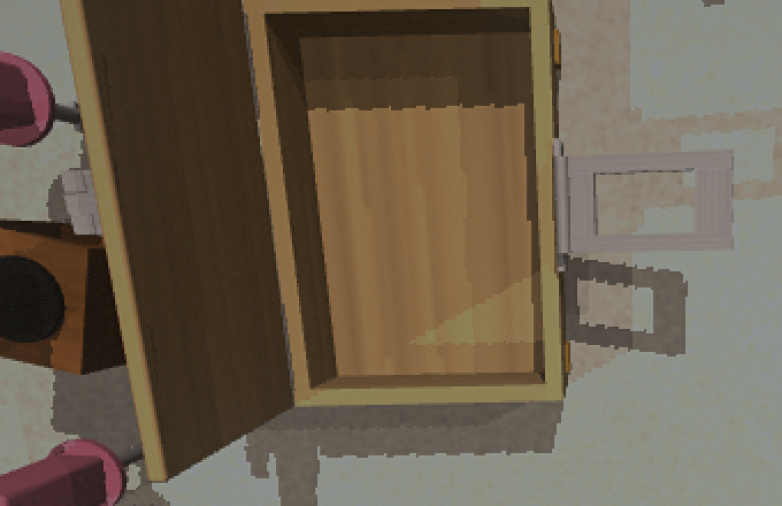

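The view shows the case interior is clear. In crop d, the inner rim corners are about (266,14), (531,8), (544,382) and (308,388), and the hasp lies out level at about (650,200). Next I fit the case pose and pick the first blank.

```bash
cat >> h.py <<'E'
def go(p,yaw): bot.move_pose([float(v) for v in p],down(yaw).tolist())
def lin(p,speed=.15,yaw=None,f=None):
    return bot.move_linear([float(v) for v in p],speed=speed,rotation=None if yaw is None else down(yaw).tolist(),until_force=f)
def pick(c,a,ph=-np.pi/2):
    # jaws across the 50 mm width: yaw = a-90deg (mod 180, nearest ph)
    y=a-np.pi/2; y+=np.pi*round((ph-y)/np.pi)
    bot.set_gripper(.85); go((*c,.12),y); lin((*c,.006),.2); bot.set_gripper(0,40)
    w=bot.read_gripper_width(); lin((*c,.16),.3); print('pick',w,bot.read_gripper_width(),bot.read_clock())
    return y
E
python3 - <<'E'
from h import *
M=load('w2')
for p in [(266,14),(531,8),(544,382),(308,388),(563,400),(296,404)]: print(ray(M,np.array(p)/2.3+[60,0],.06).round(4)[:2])
for p in [(732,151),(732,248),(565,155),(565,250)]: print('hasp',ray(M,np.array(p)/2.3+[60,0],.07).round(4)[:2])
y=pick((.4494,-.1424),np.radians(79.8),0)
shot('scene','s1')
E
```

```text
[0.6353 0.2268]
[0.638  0.0876]
[0.4403 0.085 ]
[0.4369 0.2251]
[0.4294 0.0739]
[0.4272 0.2332]
hasp [ 0.5668 -0.0193]
hasp [ 0.5166 -0.0215]
hasp [0.5649 0.0703]
hasp [0.5157 0.071 ]
pick 0.5693047609290892 0.5668308587714922 15.2833
```

```bash
python3 - <<'E'
from h import *
yw=np.radians(-89.25)
def place(x,y):
    go((x,y,.2),yw); print('touch',lin((x,y,.018),.12,f=8),bot.read_position()[2]); bot.set_gripper(.78); lin((x,y,.2),.3)
place(.588,.157)
go((.42,-.2,.30),-np.pi/2); M=T('wrist'); im=shot('wrist','w4')
ds=bot.search_frame('wrist','blank1')
for d in ds:
    try:
        c,a,s=rect(im,M,d['bbox']); print(d['confidence'],c.round(4),np.degrees(a).round(1),np.round(s,1))
    except Exception as e: print('none',d['bbox'],e)
E
```

```text
touch False 0.01873627204213636
0.98 [0.5738 0.1553] -0.0 [31.8 56.3]
0.76 [ 0.4933 -0.2827] 73.7 [92.9 48.8]
none [367.9, 187.3, 70.2, 72.0] max() iterable argument is empty
```

The second blank was knocked to (0.493,-0.283), as the task warned. I pick it there.

```bash
python3 - <<'E'
from h import *
yw=np.radians(-89.25)
pick((.4933,-.2827),np.radians(73.7),0)
x,y=.487,.156
go((x,y,.2),yw); print('touch',lin((x,y,.018),.12,f=8),bot.read_position()[2]); bot.set_gripper(.78); lin((x,y,.25),.3)
go((.42,.1,.40),-np.pi/2); M=T('wrist'); im=shot('wrist','w5'); np.savez('pics/w5.npz',K=M[0],E=M[1])
for t in ['blank1','lock','hasp','stand','driver']: print(t,[(np.array(d['bbox']).round().tolist(),round(d['confidence'],2)) for d in bot.search_frame('wrist',t)])
print(bot.read_clock())
E
```

```text
pick 0.5709507472268271 0.5696563938684022 29.475
touch True 0.017970601310159737
blank1 [([541.0, 169.0, 66.0, 64.0], 0.94), ([266.0, 70.0, 39.0, 67.0], 0.77), ([261.0, 0.0, 43.0, 69.0], 0.75)]
lock [([152.0, 42.0, 20.0, 27.0], 0.74)]
hasp [([149.0, 0.0, 267.0, 175.0], 0.56)]
stand [([83.0, 71.0, 92.0, 67.0], 0.92)]
driver [([89.0, 168.0, 74.0, 42.0], 0.95), ([47.0, 0.0, 93.0, 38.0], 0.82), ([48.0, 85.0, 89.0, 36.0], 0.8)]
36.725
```

View pics/w5.png

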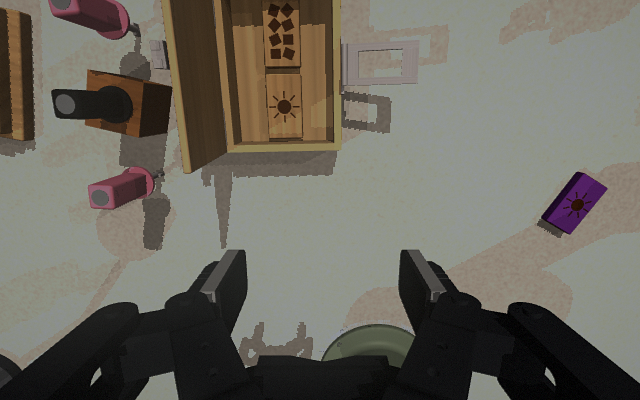

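Both blanks lie in the case, at w5 pixels (283,35) and (284,105). The lid edge runs from about (165,0) to (187,172). Next I work out the lid angle and where the nearby obstacles are.

```bash
python3 - <<'E'
from h import *
def rayx(M,uv,x):
    K,E=M; d=E[:3,:3].T@np.linalg.inv(K)@np.array([uv[0],uv[1],1.]); o=-E[:3,:3].T@E[:3,3]; return o+d*(x-o[0])/d[0]
for n,uv in [('w5',(188,173)),('w2',(131,209))]:
    p=rayx(load(n),uv,.428); print(n,p.round(4),np.arctan2(p[2]-.06,.236-p[1]), np.hypot(p[2]-.06,.236-p[1]))
Ms=T('scene'); print('pink tips',ray(Ms,(471,269),0).round(3),ray(Ms,(411,312),0).round(3)); print('pink tops', ray(Ms,(488,237),.15).round(3),ray(Ms,(423.6,286.5),.15).round(3))
print('black top',ray(Ms,(210+620/2.5,80+445/2.5),.172).round(3))
E
```

```text
w5 [0.428  0.2263 0.2249] 1.5118098866888816 0.1651400656355667
w2 [0.428  0.2248 0.2221] 1.5016719120018194 0.16244305446718835
pink tips [0.388 0.364 0.   ] [0.598 0.363 0.   ]
pink tops [0.377 0.358 0.15 ] [0.592 0.366 0.15 ]
black top [0.489 0.364 0.172]
```

```bash
python3 - <<'E'
from h import *
bot.set_gripper(0); yw=0.013; x=.60; hy,hz=.236,.06
go((x,.29,.32),yw); lin((x,.29,.20),.2)
def P(t,r=.14): 
    d=.008+.011*abs(np.sin(t)); return (x, hy-r*np.cos(t)+d*np.sin(t), hz+r*np.sin(t)+(.008)*np.cos(t)-(0.0))
print('contact',lin((x,.245,.20),.08,f=3),bot.read_position(),bot.read_clock())
for t in np.radians(np.arange(80,-1,-10)):
    lin(P(t),.1)
    print(round(float(np.degrees(t))),np.round(bot.read_position(),3)[1:],np.round(bot.read_ft_force(),1))
print(lin((x,P(0)[1],.062),.03,f=12),bot.read_position(),bot.read_ft_force()); 
lin((x,.1,.3),.25); print(bot.read_clock())
go((.42,.1,.40),-np.pi/2); M=T('wrist'); im=shot('wrist','w6'); np.savez('pics/w6.npz',K=M[0],E=M[1])
for t in ['lock','hasp','stand','driver']: print(t,[(np.array(d['bbox']).round().tolist(),round(d['confidence'],2)) for d in bot.search_frame('wrist',t)])
E
```

```text
contact False [0.60003804 0.24455315 0.20008768] 42.9333
80 [0.23  0.199] [-0.4  0.4 -0.2]
70 [0.204 0.194] [ 0.4 -0.2 -0.1]
60 [0.18  0.185] [-0.4 -0.   0.1]
50 [0.158 0.172] [-0.5  0.1 -0.2]
40 [0.138 0.155] [-0.1 -0.6 -0.1]
30 [0.121 0.137] [ 0.6 -0.4  0.6]
20 [0.108 0.115] [ 0.7 -0.9 -0.2]
10 [0.1   0.092] [0.1 0.4 0.1]
0 [0.096 0.068] [-0.4  0.6  0.5]
True [0.60019418 0.09603676 0.06797435] [-3.10736148  0.33399597  9.27372008]
47.75
lock [([292.0, 55.0, 33.0, 19.0], 0.58)]
hasp [([349.0, 40.0, 68.0, 46.0], 0.88)]
stand [([85.0, 73.0, 91.0, 64.0], 0.72)]
driver [([51.0, 86.0, 84.0, 37.0], 0.93), ([90.0, 167.0, 74.0, 45.0], 0.74), ([46.0, 1.0, 95.0, 39.0], 0.74)]
```

View pics/w6.png

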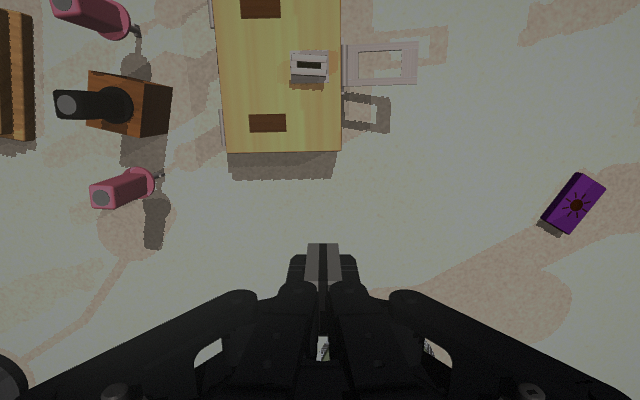

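The lid is shut, and the lock slot shows at w6 (308,65) in line with the hasp. Next I refine the hasp angle and the slot and stand positions from several views.

```bash
python3 - <<'E'
from h import *
cands=np.arange(2.4,3.25,.1)
def leaf(th,px=.5405,py=.072):
    pts=[]
    for r in (0.,.092):
        for s in (-.025,.025):
            pts.append((px+s-(r*np.cos(th))*(-.0)+0,py+r*np.cos(th),.07+r*np.sin(th)))
    return np.array(pts)
for n,M,b in [('scene',T('scene'),(337,179,27,33)),('side',T('side'),(306,199,24,26)),('w6',load('w6'),(349,40,68,46))]:
    print(n,'meas',b[0],b[1],b[0]+b[2],b[1]+b[3])
    for th in cands:
        u=proj(M,leaf(th)); print(round(th,1),u.min(0).round(0),u.max(0).round(0))
M=load('w6')
print('slot',ray(M,(308.5,65),.084), 'case corner',ray(M,(341,152),.068),ray(M,(229,153),.068))
im=cv2.imread('pics/w6.png'); cv2.imwrite('pics/e.png',cv2.resize(im[30:145,60:430],None,fx=2.15,fy=2.15,interpolation=3))
E
```

```text
scene meas 337 179 364 212
2.4 [340. 173.] [369. 212.]
2.5 [339. 174.] [369. 212.]
2.6 [338. 174.] [369. 212.]
2.7 [337. 175.] [369. 212.]
2.8 [336. 176.] [369. 212.]
2.9 [336. 177.] [369. 212.]
3.0 [335. 179.] [369. 212.]
3.1 [335. 181.] [369. 212.]
3.2 [335. 183.] [369. 212.]
side meas 306 199 330 225
2.4 [304. 192.] [327. 226.]
2.5 [304. 193.] [328. 226.]
2.6 [304. 193.] [328. 226.]
2.7 [304. 194.] [329. 226.]
2.8 [304. 195.] [329. 226.]
2.9 [304. 196.] [329. 226.]
3.0 [304. 197.] [329. 226.]
3.1 [304. 199.] [329. 226.]
3.2 [304. 201.] [329. 226.]
w6 meas 349 40 417 86
2.4 [344.  33.] [410.  85.]
2.5 [344.  35.] [414.  85.]
2.6 [344.  36.] [417.  85.]
2.7 [344.  37.] [419.  85.]
2.8 [344.  39.] [420.  85.]
2.9 [344.  40.] [420.  85.]
3.0 [344.  42.] [419.  85.]
3.1 [344.  43.] [418.  85.]
3.2 [344.  44.] [416.  85.]
slot [0.53850612 0.11782631 0.084     ] case corner [0.42795718 0.07481138 0.068     ] [0.42668678 0.22978758 0.068     ]
```

View pics/e.png

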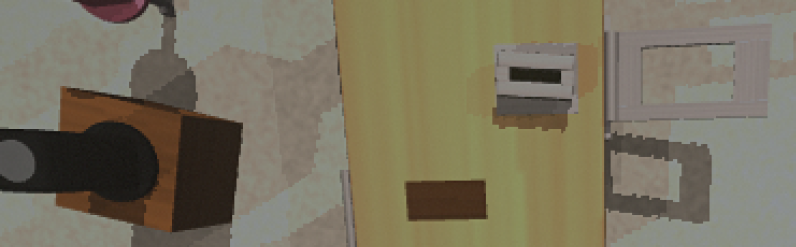

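```bash
python3 - <<'E'
from h import *
hx,hy,hz,r=.5405,.072,.07,.082; yw=.013
def P(th,dz=.015): return (hx+.001*(-np.cos(th)), hy+r*np.cos(th), hz+r*np.sin(th)-dz)
bot.set_gripper(.78); p=P(3.05); go((p[0],p[1],.2),yw); print('down touch',lin(p,.1,f=6),bot.read_position())
bot.set_gripper(0,25); print('w',bot.read_gripper_width(),np.round(bot.read_ft_force(),1))
for th in np.arange(2.9,.34,-.2):
    lin(P(th),.08); print(round(th,2),np.round(bot.read_ft_force(),1),round(bot.read_gripper_width(),2),end=' | ')
shot('side','s2'); shot('scene','s3'); print(bot.read_clock())
a=cv2.imread('pics/s2.png')[150:350,210:410];b=cv2.imread('pics/s3.png')[150:350,290:490]
cv2.imwrite('pics/f.png',cv2.resize(np.hstack([a,b]),None,fx=2,fy=2,interpolation=3))
E
```

```text
down touch False [ 0.54204782 -0.00972038  0.06310204]
w 0.5758714414578014 [-0.7 -0.5  0.1]
2.9 [ 0.8  1.8 -1.4] 0.57 | 2.7 [ 1.5  4.8 -3. ] 0.58 | 2.5 [ 2.4  4.3 -4.4] 0.58 | 2.3 [ 1.3  2.5 -3.6] 0.58 | 2.1 [-0.1  0.2 -1. ] 0.58 | 1.9 [-0.6 -1.8  0.7] 0.57 | 1.7 [-4.3 -2.3  2.6] 0.58 | 1.5 [-5.6 -1.9  4.7] 0.57 | 1.3 [-6.2 -0.   4.4] 0.58 | 1.1 [-6.3  1.1  4.8] 0.58 | 0.9 [-5.7  1.8  5.4] 0.57 | 0.7 [-5.9  4.6  4.9] 0.58 | 0.5 [-5.6  5.5  4.2] 0.57 | 62.7417
```

View pics/f.png

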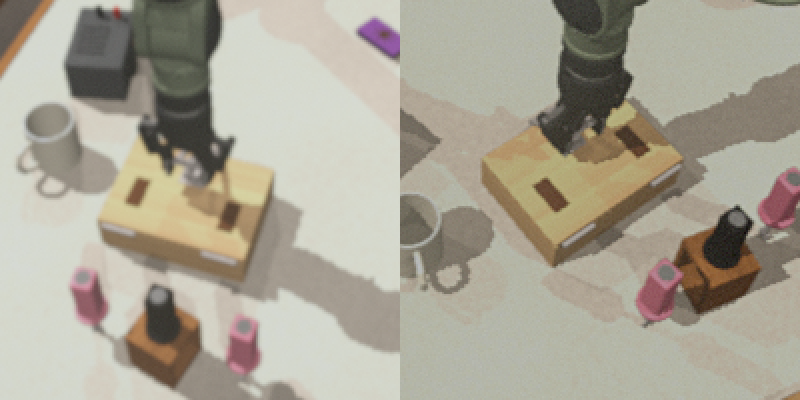

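```bash
python3 - <<'E'
from h import *
hx,hy,hz=.5400,.072,.07; yw=.013
p=bot.read_position(); bot.set_gripper(.8); lin((p[0],p[1],p[2]+.12),.25); bot.set_gripper(0)
def P(t,r): return (hx-.001,hy+r*np.cos(t),hz+.003+r*np.sin(t))
q=P(.5,.08); lin((q[0],q[1],.18),.2); print('c',lin((q[0],q[1],q[2]+.0),.08,f=4),bot.read_position())
for t in np.arange(.45,-.01,-.15): lin(P(t,.083),.06); print(round(t,2),np.round(bot.read_ft_force(),1),end=' ')
print(lin((hx-.001,hy+.083,.060),.03,f=8),bot.read_position(),bot.read_ft_force())
lin((hx-.001,hy+.083,.25),.25)
go((.45,.12,.28),-np.pi/2); M=T('wrist'); im=shot('wrist','w7'); np.savez('pics/w7.npz',K=M[0],E=M[1])
for t in ['lock','hasp','stand','driver']: print(t,[(np.array(d['bbox']).round().tolist(),round(d['confidence'],2)) for d in bot.search_frame('wrist',t)])
u=proj(M,[(.539,.117,.089)])[0].astype(int); print(u,bot.read_clock())
cv2.imwrite('pics/g.png',cv2.resize(im[max(u[1]-80,0):u[1]+80,max(u[0]-110,0):u[0]+110,::-1],None,fx=3.5,fy=3.5,interpolation=3)); print(max(u[1]-80,0),u[0]-110)
E
```

```text
c False [0.53935626 0.14223017 0.11177725]
0.45 [-0.   0.1  0.3] 0.3 [-0.4 -0.1  0.7] 0.15 [ 0.6  0.4 -0.2] 0.0 [-3.2 -0.9 14.6] True [0.54022526 0.1551053  0.0748771 ] [-2.38574659 -0.61920282  8.98692864]
lock []
hasp [([275.0, 55.0, 93.0, 57.0], 0.78)]
stand [([28.0, 95.0, 126.0, 83.0], 0.66), ([274.0, 55.0, 93.0, 54.0], 0.34)]
driver [([0.0, 1.0, 108.0, 51.0], 0.78), ([27.0, 213.0, 116.0, 68.0], 0.57)]
[326  83] 72.2417
3 216
```

View pics/g.png

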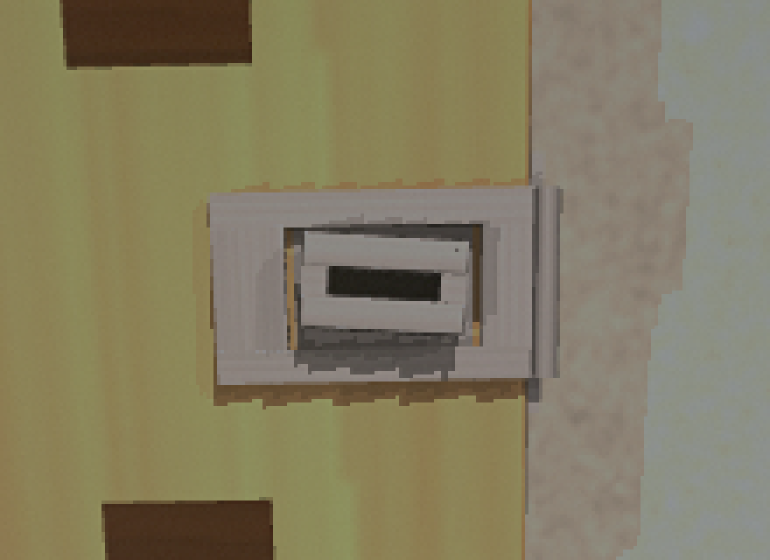

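The hasp lies flat with the lock standing in its window. In g.png the slot centre is (384,283), full-image (325.7,83.9). Next I look straight down on the driver and stand.

```bash
python3 - <<'E'
from h import *
M=load('w7'); o=np.array([216,3])
c=[ray(M,np.array(p)/3.5+o,.089)[:2] for p in [(328,266),(441,272),(440,301),(326,295)]]
print('slot',np.mean(c,0).round(4)); d=(c[1]-c[0]+c[2]-c[3]); print('slot ang deg',np.degrees(np.arctan2(d[1],d[0])), np.linalg.norm(d)/2, )
go((.42,.36,.28),-np.pi/2); M=T('wrist'); im=shot('wrist','w8'); np.savez('pics/w8.npz',K=M[0],E=M[1])
for t in ['stand','driver']: print(t,[(np.array(d['bbox']).round().tolist(),round(d['confidence'],2)) for d in bot.search_frame('wrist',t)])
u=proj(M,[(.486,.36,.13)])[0].astype(int); print(u,bot.read_clock())
y0=max(u[1]-80,0);x0=u[0]-100
cv2.imwrite('pics/h.png',cv2.resize(im[y0:y0+160,x0:x0+200,::-1],None,fx=3.5,fy=3.5,interpolation=3)); print(x0,y0)
E
```

```text
slot [0.5382 0.1174]
slot ang deg -92.90167009552259 0.02995308014482387
stand [([269.0, 61.0, 92.0, 85.0], 0.82)]
driver [([300.0, 186.0, 41.0, 63.0], 0.7), ([294.0, 0.0, 45.0, 17.0], 0.68), ([288.0, 80.0, 51.0, 49.0], 0.67)]
[321 109] 73.35
221 29
```

View pics/h.png

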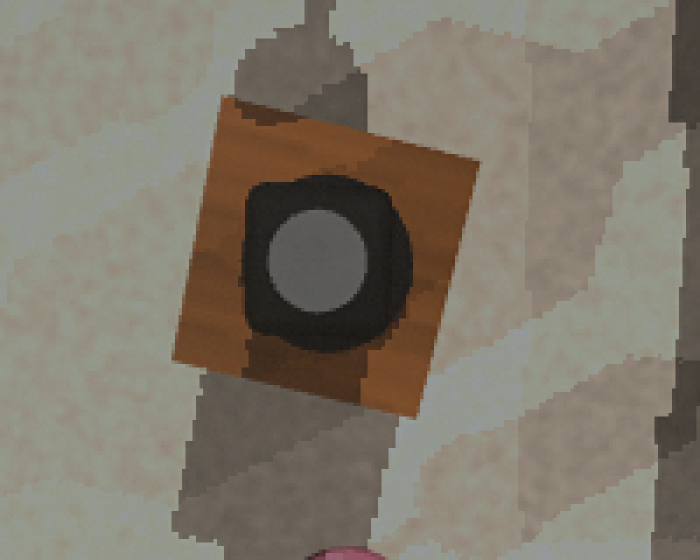

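In h.png the black driver's handle top is at (318,260) and its guard at (327,263). The stand corners are (224,97), (480,161), (416,417) and (173,360). Only the black one stands in the stand; a pink one shows at the bottom edge.

```bash
python3 - <<'E'
from h import *
M=load('w8'); o=np.array([221,29]); r=lambda p,z: ray(M,np.array(p)/3.5+o,z)[:2].round(4)
c=np.array([r(p,.085) for p in [(224,97),(480,161),(416,417),(173,360)]]); print('stand',c.mean(0),c.tolist())
print('guard',r((327,263),.09),'top',r((318,260),.172))
for p in [(.5382,.1174,.17),(.488,.362,.13)]:
    print([(d,None if (q:=bot.solve_ik(p,down(np.radians(d)).tolist())) is None else round(float(q[5]),2)) for d in range(-180,181,30)])
w=[bot.read_joint_positions()[5]]; print(w)
E
```

```text
stand [0.4907   0.368025] [[0.5323, 0.3936], [0.5165, 0.3263], [0.4491, 0.3424], [0.4649, 0.4098]]
guard [0.4906 0.3669] top [0.4904 0.3669]
[(-180, -1.49), (-150, -2.01), (-120, -2.54), (-90, -3.06), (-60, 2.7), (-30, 2.18), (0, 1.65), (30, 1.13), (60, 0.6), (90, 0.08), (120, -0.44), (150, -0.97), (180, -1.49)]
[(-180, -1.05), (-150, -1.58), (-120, -2.1), (-90, -2.62), (-60, 3.13), (-30, 2.61), (0, 2.09), (30, 1.56), (60, 1.04), (90, 0.52), (120, -0.01), (150, -0.53), (180, -1.05)]
[np.float64(-2.5667071009530993)]
```

```bash
python3 - <<'E'
from h import *
x,y=.4905,.367; yw=np.radians(88.5)
bot.set_gripper(.7); go((x,y,.25),yw); print('t',lin((x,y,.117),.12,f=6)); bot.set_gripper(0,70)
print('w',bot.read_gripper_width(),np.round(bot.read_ft_force(),1),bot.read_position()); lin((x,y,.27),.2)
print('w',bot.read_gripper_width(),np.round(bot.read_ft_force(),1))
ims=[]
Ms=T('side')
for d in (111,21):
    go((.42,.42,.40),np.radians(d)); im=shot('side',f'sd{d}'); 
    u=proj(Ms,[(.42,.42,.40-.117+.085-.05)])[0].astype(int); print(u)
    ims.append(cv2.resize(im[u[1]-45:u[1]+45,u[0]-35:u[0]+35,::-1],None,fx=5,fy=5,interpolation=3))
cv2.imwrite('pics/i.png',np.hstack(ims)); print(bot.read_clock())
E
```

```text
t False
w 0.3436078470310601 [-1.1 -0.4  3.9] [0.49106008 0.36726429 0.11784266]
w 0.3418914488638831 [-0.5 -0.6 -1.5]
[306 297]
[306 297]
81.3
```

View pics/i.png

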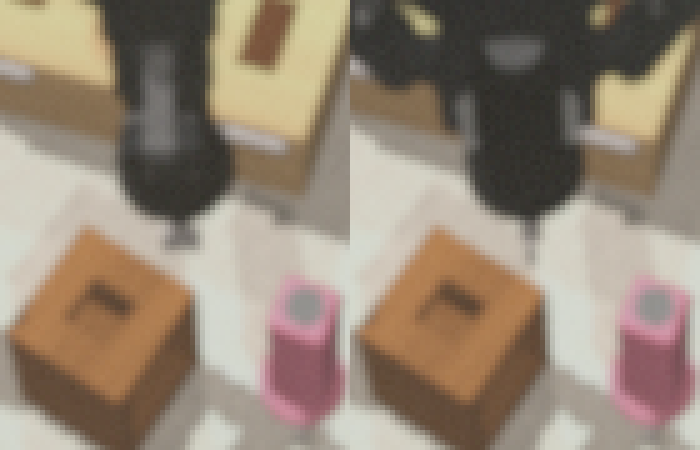

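Blade check: it looks wide at jaw yaw 111° (the left half of the crop) and narrow at 21°, so it runs across the jaws. Seating yaw is therefore 177.1°. Next I insert it with force-guarded tries.

```bash
python3 - <<'E'
from h import *
yw=np.radians(177.1); sx,sy=.5383,.1174
go((sx,sy,.26),yw)
for dx,dy in [(0,0),(.0015,0),(-.0015,0),(.003,0),(-.003,0),(.0045,0),(-.0045,0)]:
    lin((sx+dx,sy+dy,.195),.1); t=lin((sx+dx,sy+dy,.1765),.03,f=5); p=bot.read_position(); print(dx,t,np.round(p,4),np.round(bot.read_ft_force(),1),bot.read_clock())
    if p[2]<.1825: break
for c in('scene','side'):
    im=shot(c,c+'ins'); u=proj(T(c),[(sx,sy,.09)])[0].astype(int); cv2.imwrite(f'pics/{c}j.png',cv2.resize(im[u[1]-45:u[1]+45,u[0]-40:u[0]+40,::-1],None,fx=5,fy=5,interpolation=3))
cv2.imwrite('pics/j.png',np.hstack([cv2.imread(f'pics/{c}j.png') for c in('scene','side')]))
E
```

```text
0 True [0.5381 0.1174 0.1777] [-0.4  0.1  4.6] 85.4583
```

View pics/j.png

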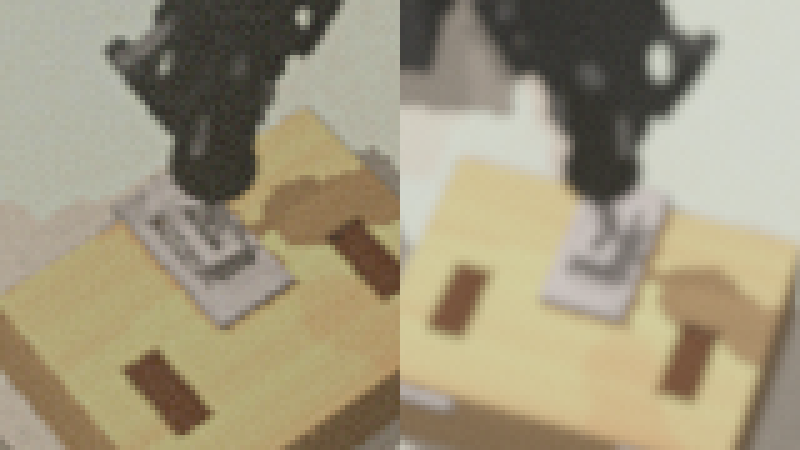

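Contact came at TCP z 0.1777, which matches the slot floor, and both views show the blade in the slot. Next I turn clockwise.

```bash
python3 - <<'E'
from h import *
p=bot.read_position(); q=(.5382,.1174,.1775)
for d in np.arange(169,81.9,-8).tolist()+[80]:
    lin(q,.05,yaw=np.radians(d)); m=bot.read_moment(); print(d,np.round(bot.read_ft_force(),1),np.round(m,2),round(float(bot.read_position()[2]),4))
    if abs(m[2])>.5: break
bot.wait(.3)
for c in('scene','side'):
    im=shot(c,c+'t'); u=proj(T(c),[(.5382,.1174,.09)])[0].astype(int); cv2.imwrite(f'pics/{c}k.png',cv2.resize(im[u[1]-45:u[1]+45,u[0]-40:u[0]+40,::-1],None,fx=5,fy=5,interpolation=3))
cv2.imwrite('pics/k.png',np.hstack([cv2.imread(f'pics/{c}k.png') for c in('scene','side')])); print(bot.read_clock())
E
```

```text
169.0 [-0.7  0.8  3. ] [ 0.02 -0.07 -0.05] 0.1777
161.0 [ 1.3 -0.9  1.9] [-0.07 -0.27  0.01] 0.1777
153.0 [ 1.4 -0.8  3. ] [-0.11 -0.35  0.06] 0.1777
145.0 [ 1.  -1.2  3.1] [-0.15 -0.5   0.04] 0.1777
137.0 [ 0.9 -1.   3.1] [-0.18 -0.49  0.06] 0.1777
129.0 [ 2.2 -0.7  4.1] [-0.19 -0.54  0.05] 0.1777
121.0 [ 1.8 -0.3  3.9] [-0.18 -0.57  0.04] 0.1777
113.0 [ 1.5 -0.8  4.9] [-0.18 -0.53  0.01] 0.1777
105.0 [ 1.5 -0.4  5.3] [-0.05 -0.54  0.04] 0.1777
97.0 [ 1.6 -0.6  5.6] [-0.03 -0.47 -0.  ] 0.1777
89.0 [ 2.2 -0.   5.1] [-0.02 -0.46  0.03] 0.1777
80 [1.1 0.1 4.4] [ 0.04 -0.52 -0.01] 0.1777
89.475
```

View pics/k.png

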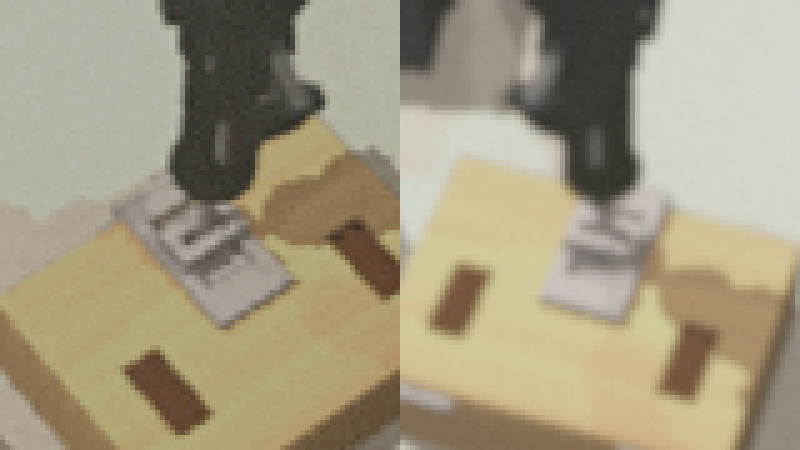

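The lock head now stands across the hasp in both views. I withdraw, measure the head from above, then return the driver.

```bash
python3 - <<'E'
from h import *
lin((.5382,.1174,.30),.12)
go((.45,.12,.28),-np.pi/2+np.pi); M=T('wrist'); im=shot('wrist','w9'); u=proj(M,[(.5382,.1174,.089)])[0].astype(int); print(u)
if not(0<u[0]<640 and 0<u[1]<400):
    go((.60,.12,.30),np.pi/2); M=T('wrist'); im=shot('wrist','w9'); u=proj(M,[(.5382,.1174,.089)])[0].astype(int); print(u)
np.savez('pics/w9.npz',K=M[0],E=M[1]); y0=max(u[1]-60,0);x0=max(u[0]-80,0)
cv2.imwrite('pics/l.png',cv2.resize(im[y0:y0+120,x0:x0+160,::-1],None,fx=4,fy=4,interpolation=3)); print(x0,y0,bot.read_clock())
E
```

```text
[319 261]
239 201 91.15
```

View pics/l.png

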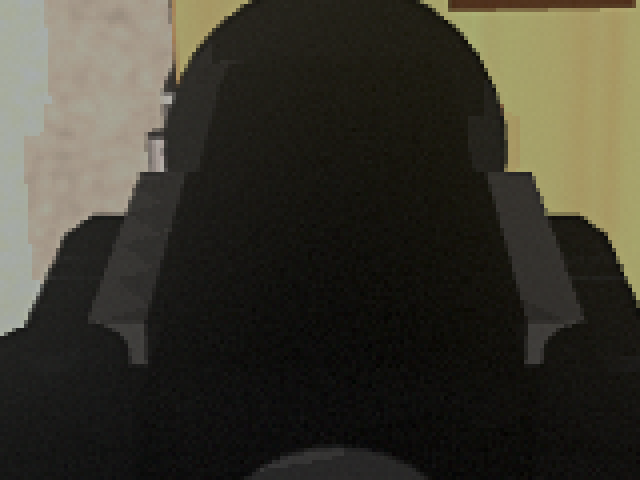

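That view was blocked by the driver itself. I re-shoot from farther along.

```bash
python3 - <<'E'
from h import *
go((.62,.12,.30),np.pi/2); M=T('wrist'); im=shot('wrist','w10'); u=proj(M,[(.5382,.1174,.089)])[0].astype(int); print(u)
np.savez('pics/w10.npz',K=M[0],E=M[1]); y0=max(u[1]-60,0);x0=max(u[0]-80,0)
cv2.imwrite('pics/m.png',cv2.resize(im[y0:y0+120,x0:x0+160,::-1],None,fx=4,fy=4,interpolation=3)); print(x0,y0,bot.read_clock())
E
```

```text
[319  93]
239 33 91.9167
```

View pics/m.png

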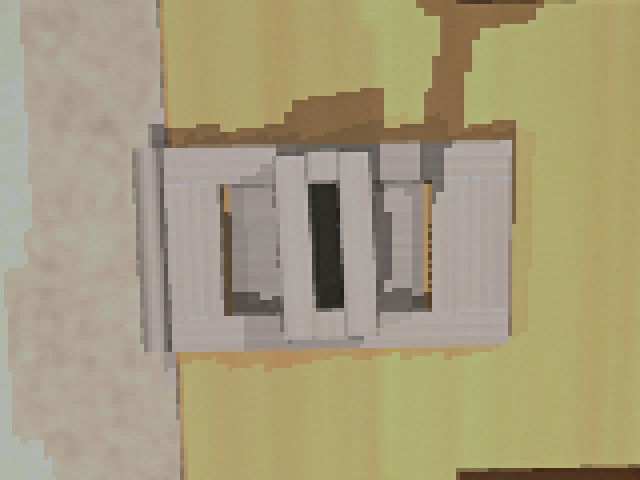

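The slot now runs straight across the hasp, within a few degrees. I return the driver at the same TCP pose it was taken from.

```bash
python3 - <<'E'
from h import *
x,y=.491,.3672; yw=np.radians(88.5)
lin((.56,.12,.32),.25); go((x,y,.30),yw); lin((x,y,.195),.15)
t=lin((x,y,.1165),.05,f=4); p=bot.read_position(); print('t',t,np.round(p,4),np.round(bot.read_ft_force(),1))
if p[2]<.125:
    bot.set_gripper(.7); lin((x,y,.28),.12)
    go((.42,.36,.28),-np.pi/2); bot.wait(.5); M=T('wrist'); im=shot('wrist','w11'); u=proj(M,[(.4907,.367,.1)])[0].astype(int)
    y0=max(u[1]-70,0);x0=u[0]-80
    a=cv2.resize(im[y0:y0+140,x0:x0+160,::-1],(480,420),interpolation=3)
    im=shot('side','s9'); b=cv2.resize(im[190:350,240:345,::-1],(276,420),interpolation=3)
    cv2.imwrite('pics/n.png',np.hstack([a,b])); print(x0,y0)
print(bot.read_clock())
E
```

```text
t True [0.4909 0.3671 0.1178] [ 0.4 -0.7  5.8]
235 33
100.7583
```

View pics/n.png

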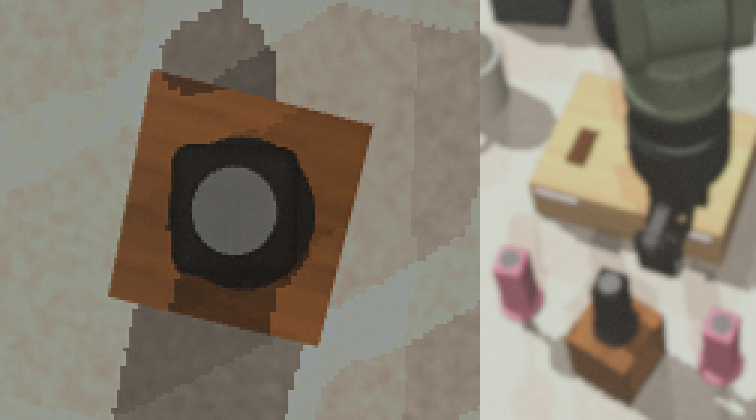

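The driver hangs in its stand as it did at the start, and the robot is clear of everything. Handing in.

```bash
python3 -c "
from h import *
print(bot.read_clock(),np.round(bot.read_ft_force(),1)); bot.close_job()"
```

```text
100.7583 [-0.4 -0.2 -0.2]
the job is handed in; nothing more can be done
```

I carried out every step of the task and handed the job in at about 101 s on the robot's clock. No verdict is reported, so this rests on my own checks.

- **Blanks:** two wooden blanks were present. The second had been knocked about 4 cm aside, so I found it again before picking it. Both showed lying flat in the case before I shut the lid.
- **Lid and hasp:** the lid is shut: the press met it at z = 0.068 m, which matches its height when closed. The hasp lies flat with the lock standing in its window.
- **Lock:** the blade went into the slot on the first try, at the expected floor height, and stayed at that height for the whole turn. A view from above afterwards showed the head straight across the hasp, within a few degrees by eye.
- **Driver:** it is back in its stand at the same height and position it was taken from. It looked upright in both the wrist and side views, and the robot was touching nothing.
- **Left alone:** the power unit, tip block, mug, purple look-alike and pink drivers were not touched.

One check failed: the first view of the turned lock was blocked by the driver in the gripper, so I took it again from farther along. No readings disagreed by more than a few millimetres.

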